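# Set up the electrolysis station

### The arm

A 7-joint arm with a two-finger parallel gripper is mounted at the origin on the work surface. World frame = base frame: x ahead of the robot, y to its left, z up, the work surface at z = 0. Lengths are in m, angles in rad, forces in N, time in s.
With the tool pointing down it reaches from about 0.425 to 0.925 m from the base axis. Payload 6.8 kg.
Tool frame: the origin (TCP) lies on the mounting face of the last link; the fingertips stand 173 mm ahead of it and the grasp point (between the pads) lies 155 mm ahead of it (grip_point_offset is the distance from the TCP to the grasp point, in m); x points along the fingers, z is the direction in which the jaws open and shut, and the axes are right-handed (so a half turn about x gives the same grasp; the last joint's range is limited). The gripper opens to 85 mm and grips with 20 to 120 N. Pads are 22 mm wide; open, the fingers measure 114 mm over their backs; the gripper's body (76 mm by 85 mm) begins 54 mm behind the grasp point. The pads swing forward as they close: fully open they stand 13 mm farther back than shut.
Start: joints at [1.06, 0.477, 0.022, 1.555, -0.011, 1.109, -0.083], TCP at [0.265, -0.621, 0.405] pointing down, gripper open.
Joint ranges: [-2.96, 2.96], [-0.34, 2.1], [-1.41, 1.46], [0.24, 2.44], [-1.37, 4.51], [0.17, 1.92], [-2.96, 2.96]. Speed limits (rad/s): [2.39, 2.39, 3.14, 3.14, 3.14, 3.14, 3.14].

### API

Orientations are given as a rotation vector (axis times angle).
In Python, from bench import * gives the robot as it stands. The module is installed in compiled form; this text tells all that it offers.
- The arm moves only by the tool servo_tool, never from a script. Its argument "motion" is a list of rows, each a list of 5 numbers: the shift along the tool's x, y, z in m, then the turn about the tool's x in degrees, then the gripper command: -1 is fully open, 1 is shut, values between are in proportion. In form: [[dx, dy, dz, turn, fingers], ...]. A call has 1 to 8 rows; each row is the pose to reach, as a shift and turn from the pose measured when the call began, along the tool's axes at that moment; what a row does not reach only later rows make up. A row lasts 1/10 s, in which the tool goes at most 50 mm and 8.59 degrees, less where a joint would pass 70% of its speed; a pose out of reach is approached as far as the arm can. A call with a gripper value outside its range is refused whole. The fingers move at their own pace and stop on an object; "force" is the grip in N (left out, the last holds). Time passes only in rows, so rows that repeat a pose let the fingers close. It gives the time, the measured TCP pose, the force and the opening at its end, in the units of the state.
- get_obs(): the state, without advancing time (a new reading comes with each control period).
- grab_frame(name): name is "side" or "top"; returns the picture (420x560x3 uint8, red, green, blue); there is no depth.
- camera_params(name): a dict with "mtx" (3x3 intrinsics, pixels), "world_to_cam" (4x4, takes a point from world to camera coordinates). Camera axes: x right, y down, z forward; pixel columns grow to the right and rows downward; lengths in m; the calibration is good to about 2 mm. A picture is of the moment at which its call begins. camera_params takes no time and is no camera call.
- hand_in(): hands the job in, once; it reports no verdict.
The state is a dict: "clock": time; "joints": joint angles; "qvel": joint speeds; "tau": joint torques, N m; "tcp_pos": TCP position; "orientation": TCP orientation; "contact_force": force on the tool from outside, world axes, zero at the start; "moment": the same for the moment, N m; "grip_width": finger opening in m.
Only numpy, scipy, OpenCV 4.12 (cv2) and the standard library are available. Lean on these libraries where they do the work, as an engineer would, in place of code of your own. Each camera call takes 0.05 s, during which the arm holds its last target. There are 200 camera calls.

### The job

Get the electrolysis station ready for the class: stand each steel beaker in the round tray of its size and the measuring cylinder in the six-sided tray, each flat on the tray's floor inside the rim, and push the white spacer block, upright, down into the gap between the two steel jaws of the electrode cell, midway along them, until it stands on the base. Any order will do; set things down gently without dropping or tipping them, and leave the conical flask and the square bottle where they stand.

Things in the scene. Friction and masses are not known exactly. Their poses are not given: they have to be found in the camera images.
- large_beaker: Large beaker of plain stainless steel, open at the top, loose, standing upright: 62 mm outside diameter, 80 mm tall, wall 3 mm, straight sides, a tiny pouring lip at the rim. Origin at the centre of its underside, z up its axis.
- small_beaker: Small beaker of plain stainless steel, same shape: 38 mm outside diameter, 60 mm tall, wall 3 mm, loose, upright. Origin at the centre of its underside, z up.
- measuring_cylinder: Tall slim white plastic measuring cylinder with blue graduation rings, loose, standing on a grey six-sided foot: tube 26 mm diameter, 140 mm tall overall; foot 56 mm across the flats (65 mm across the corners), 8 mm thick. Origin at the centre of the foot's underside, z up.
- spacer_block: White plastic spacer block, loose, standing on end: 20 mm thick (its x), 40 mm wide (its y), 70 mm tall (z up). Origin at the centre of its underside. A half turn about z makes no difference.
- large_tray: Fixed low round black tray for the large beaker: 78 mm inside diameter, 92 mm outside; its floor is 3 mm and its rim 9 mm above the table. Origin at its centre at table level, z up.
- small_tray: Fixed low round black tray for the small beaker: 54 mm inside diameter, 68 mm outside; floor 3 mm and rim 9 mm above the table. Origin at its centre at table level, z up.
- hex_tray: Fixed low six-sided black tray for the measuring cylinder: 72 mm across the inner flats, 86 mm over the outer flats; floor 3 mm and rim 9 mm above the table. The foot fits at any yaw. Origin at its centre at table level, z up.
- cell: Fixed electrode cell: black base 90 (x) by 80 mm (y), 6 mm thick, with two steel jaws across a 25 mm gap centred on the origin, running along the cell's y. Jaws 14 mm thick, 50 mm long, tops 32 mm above the table, upper 6 mm bevelled back 4 mm as lead-in. The block stands on the base, its x along the cell's x, either way round. Origin at the centre of the base's underside, table level, z up.
- flask: Bystander: conical flask of pale clear glass, loose, 58 mm diameter at the foot, 28 mm at the mouth, 82 mm tall. Origin at the centre of its underside. To be left where it stands.
- bottle: Bystander: square amber reagent bottle with a black cap, loose, 42 mm square, 84 mm tall with the cap. Origin at the centre of its underside. To be left where it stands.
Things that resemble listed ones, but are neither listed nor needed, are in the scene too. Leave any blue look-alike of the cell alone. Leave any pink look-alike of the spacer_block alone.

How it is judged:
By the outcome, as a careful person would: the job done as asked, in the order asked, and still so for the second after the job is handed in, with the robot touching nothing.
It also fails if it takes over 115 s, if anything falls off the work surface, if the arm or the gripper's body presses on something with over 40 N, if the wrist force passes 120 N, or if a joint passes its speed limit or range.

## Working session

There is one attempt and no reset: what is moved stays moved. The work goes in short steps, Python scripts to look and compute and a tool call to move; the robot and the scene stay as the last step left them, time stands still between calls to the robot, and variables do not carry over. Pictures are saved under pics/ and viewed, about 12 in all and at most 16, crops included, and the job is handed in when it is done.

Besides the shell and the picture viewer there is one more tool, called as name([rows], argument=value, ...), one row to a line, values as JSON. servo_tool: Moves the arm, as the interface text tells. Its arguments: {"type":"object","properties":{"motion":{"type":"array","items":{"type":"array","items":{"type":"number"}}},"force":{"type":"number"}},"required":["motion"]}

```bash
mkdir -p pics; python3 - <<'E'
from bench import *
import cv2
for n in("top","side"):
    im=grab_frame(n); cv2.imwrite(f"pics/{n}0.png",im[:,:,::-1]); p=camera_params(n); print(n,p["mtx"].tolist(),p["world_to_cam"].round(4).tolist())
print(get_obs())
E
```

```text
top [[481.1178336369164, 0.0, 286.0935562688593], [0.0, 481.1178336369164, 207.68443981162744], [0.0, 0.0, 1.0]] [[-0.0108, -0.9999, -0.0075, 0.0059], [-0.9973, 0.0114, -0.0719, 0.4778], [0.072, 0.0067, -0.9974, 1.127], [0.0, 0.0, 0.0, 1.0]]
side [[403.07187686883907, 0.0, 279.81164715275776], [0.0, 403.07187686883907, 206.45154097659517], [0.0, 0.0, 1.0]] [[-0.8052, -0.593, -0.0003, 0.3808], [-0.4342, 0.5898, -0.6809, 0.2386], [0.4039, -0.5482, -0.7324, 0.6503], [0.0, 0.0, 0.0, 1.0]]
{'clock': 0.1, 'joints': array([ 1.05985529,  0.47773471,  0.02235629,  1.55633578, -0.01150747,
        1.10930432, -0.08309392]), 'qvel': array([-0.00049977, -0.00303884, -0.00181801, -0.00286689,  0.00142674,
        0.00013518, -0.00017176]), 'tau': array([ 5.15262174e-03, -5.97756529e+01,  1.61443133e+00, -2.81953561e+01,
        1.29472141e-02,  4.99814720e-03,  4.54316009e-06]), 'tcp_pos': array([ 0.26453129, -0.62074234,  0.40381848]), 'orientation': array([ 0.90839716,  1.37474653, -0.90706504]), 'contact_force': array([ 0.02165077, -0.3889721 ,  0.78377725]), 'moment': array([-0.02191022,  0.01304386,  0.00380161]), 'grip_width': 0.08532245748012433}
```

View pics/top0.png

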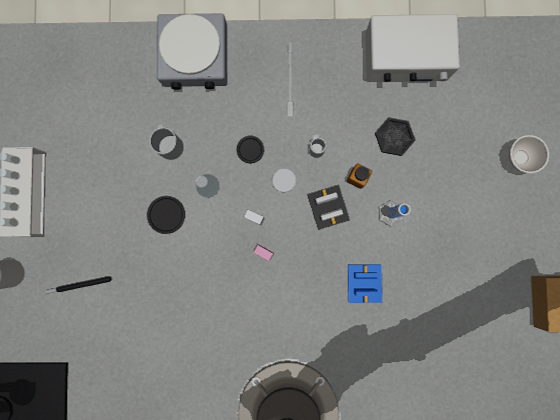

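View pics/side0.png

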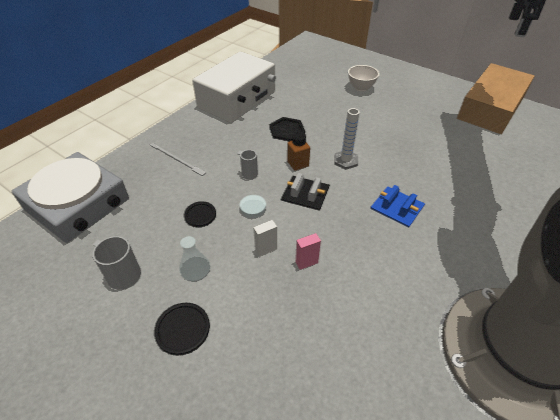

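The top view shows the large beaker (163,140), small beaker (317,146), cylinder (395,211), block (254,217), trays at (166,214), (250,149) and (395,137), and the cell at (328,207). The side view agrees. The pink block and the blue cell are decoys.

```bash
python3 - <<'E'
import cv2
t=cv2.imread("pics/top0.png");s=cv2.imread("pics/side0.png")
cv2.imwrite("pics/tc.png",cv2.resize(t[110:260,140:420],None,fx=2.85,fy=2.85,interpolation=cv2.INTER_CUBIC)) 
cv2.imwrite("pics/sc.png",cv2.resize(s[95:365,90:430],None,fx=2.2,fy=2.2,interpolation=cv2.INTER_CUBIC))
E
```

```text
(no output)
```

View pics/tc.png

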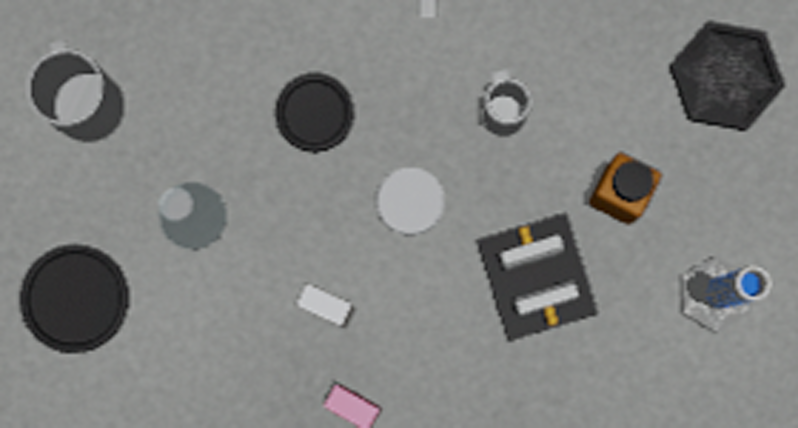

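View pics/sc.png

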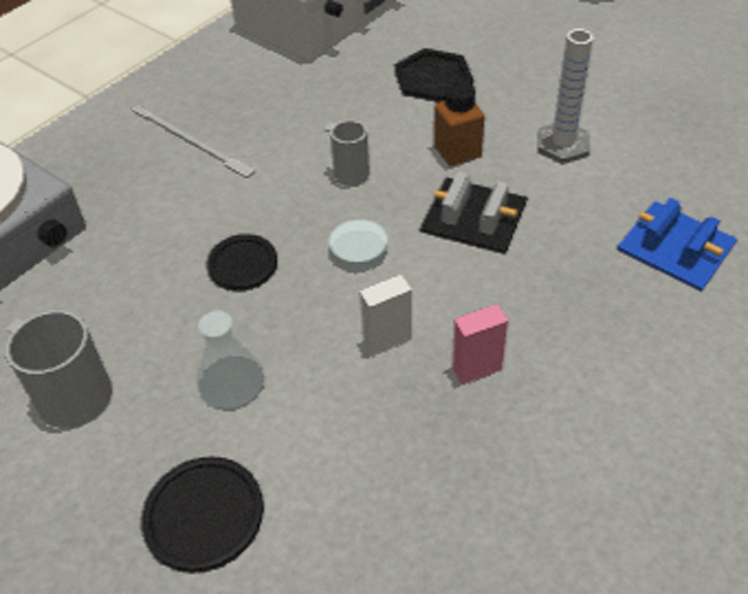

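The zoomed crops confirm which object is which. The cell's jaws run at about 14° to the image rows. Next I'll take the dark and white blobs by mask, plus a zoomed mosaic of the round rims.

```bash
cat > h.py <<'E'
from bench import *
import numpy as np, cv2
P={n:camera_params(n) for n in("top","side")}
def ray(n,uv):
    p=P[n];R=p["world_to_cam"][:3,:3];t=p["world_to_cam"][:3,3]
    uv=np.atleast_2d(np.asarray(uv,float)); d=np.linalg.solve(p["mtx"],np.c_[uv,np.ones(len(uv))].T).T@R
    return -R.T@t,d/np.linalg.norm(d,axis=1,keepdims=True)
def plane(n,uv,z):
    o,d=ray(n,uv); return o+d*((z-o[2])/d[:,2])[:,None]
def tri(a,b):
    A=np.zeros((3,3));B=np.zeros(3);L=[]
    for n,uv in(("top",a),("side",b)):
        o,d=ray(n,uv);d=d[0];M=np.eye(3)-np.outer(d,d);A+=M;B+=M@o;L.append((o,M))
    x=np.linalg.solve(A,B); return x,[1e3*np.linalg.norm(M@(x-o)) for o,M in L]
def blobs(m,lo,hi):
    c,_=cv2.findContours(m.astype(np.uint8),cv2.RETR_EXTERNAL,cv2.CHAIN_APPROX_NONE)
    return [k for k in c if lo<cv2.contourArea(k)<hi]
E
python3 - <<'E'
from h import *
for n in P:
    im=cv2.imread(f"pics/{n}0.png");g=im.max(2).astype(int);sat=g-im.min(2)
    for nm,m,lo,hi,z in(("dark",g<62,250,3000,.0045),("white",(g>(185 if n=="top" else 165))&(sat<25),40,700,.07)):
        for c in blobs(m,lo,hi):
            M=cv2.moments(c);uv=[M["m10"]/M["m00"],M["m01"]/M["m00"]]
            w=plane(n,c[:,0],z)[:,:2].astype(np.float32); r=cv2.minAreaRect(w*1000)
            hull=cv2.moments((w*1e4).reshape(-1,1,2))
            print(n,nm,np.round(uv,1),int(M["m00"]),"wc",round(hull["m10"]/hull["m00"]/10,1),round(hull["m01"]/hull["m00"]/10,1),np.round(r[0],1),np.round(r[1],1),round(r[2],1))
t=cv2.imread("pics/top0.png");s=cv2.imread("pics/side0.png")
def tile(i,x,y): return cv2.resize(i[y:y+48,x:x+48],(264,264),interpolation=cv2.INTER_CUBIC)
cv2.imwrite("pics/mos.png",np.vstack([np.hstack([tile(t,140,118),tile(t,294,122),tile(t,374,186)]),np.hstack([tile(s,92,230),tile(s,226,134),tile(s,324,100)])]))
E
```

```text
top dark [288.3 403.9] 1791 wc 19.3 0.6 [24.7  1.3] [149.4  79.7] 89.5
top dark [165.6 214.5] 1050 wc 465.7 291.0 [465.5 291.7] [89.7 88.8] 71.7
top dark [327.  207.3] 651 wc 478.7 -97.6 [479.3 -99.6] [87.9 78.1] 16.2
top dark [249.8 149.3] 532 wc 622.0 87.3 [621.7  87.3] [65.3 63. ] 18.0
top dark [394.3 136.4] 1010 wc 649.2 -263.8 [ 648.9 -263.4] [83.7 96.1] 48.5
top dark [197.6  79.6] 435 wc 796.8 214.4 [825.5 188.5] [119.8 220.6] 42.2
top white [331.6 214.4] 46 wc 457.5 -102.5 [ 457.8 -102.6] [ 7.9 43.8] 17.8
top white [253.1 216.4] 104 wc 455.0 75.3 [454.9  75.2] [36.5 17.4] 65.0
top white [520.3 157.1] 98 wc 583.5 -534.2 [ 580.9 -531.7] [27.1 32.8] 43.0
side dark [181.7 328.6] 2149 wc 465.3 287.8 [465.4 287.6] [90.8 91.3] 36.4
side dark [199.8 214. ] 587 wc 621.4 83.7 [621.3  83.5] [63.4 70.1] 42.6
side dark [305.4 195.7] 563 wc 471.9 -93.9 [ 478.  -102.1] [88.6 83.1] 16.5
side dark [288.6 130.5] 682 wc 640.8 -265.5 [ 642.1 -261.6] [ 88.4 123.1] 39.8
side dark [526.4  12.3] 631 wc 338.4 -1444.2 [  341. -1408.] [106.1 393.4] 5.3
side white [456.2 359.9] 51 wc 82.5 107.0 [ 81.9 106.3] [13.6 18.1] 27.0
side white [220.7 306.7] 52 wc 409.0 243.0 [403.3 241. ] [25.1 31.2] 76.8
side white [221.6 292.9] 221 wc 424.7 223.4 [427.1 223.2] [59.4 56. ] 56.2
side white [187.3 241.5] 131 wc 543.6 182.1 [543.4 182. ] [26.6 25.8] 44.5
side white [264.8 226.2] 166 wc 454.2 71.9 [454.5  71.4] [42.2 24.4] 59.9
side white [252.5 203.5] 384 wc 508.9 40.4 [509.7  40.5] [50.  50.6] 2.0
side white [  7.5 204.1] 119 wc 890.6 323.1 [895.5 316.3] [36.5 66.8] 63.9
side white [315.  184.8] 42 wc 439.5 -75.2 [439.3 -75.2] [ 8.1 45.6] 18.4
side white [296.6 179.7] 43 wc 478.1 -65.5 [477.6 -64.3] [ 9.4 44.9] 21.0
side white [183.8 161.5] 97 wc 711.1 31.9 [728.3  33.4] [164.4  16.5] 2.0
side white [353.2 110.9] 58 wc 506.4 -351.4 [ 506.  -351.4] [31.5 26. ] 36.3
side white [363.5  72. ] 358 wc 577.8 -536.3 [ 576.  -534.3] [88.1 82.7] 36.3
```

View pics/mos.png

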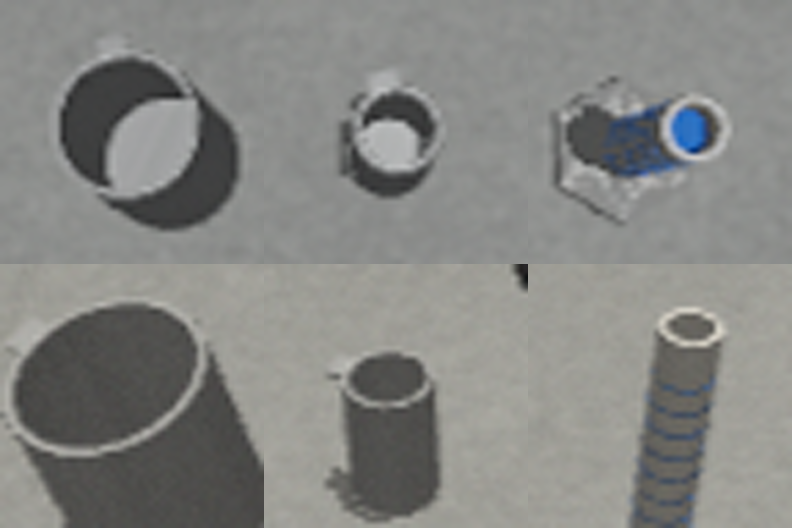

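The mosaic shows the rim centres in tile pixels: top view (129,127), (134,130) and (167,129); side view (109,116), (124,116) and (164,64). I'll triangulate those with the block, trays and cell.

```bash
python3 - <<'E'
from h import *
from scipy.spatial.transform import Rotation as Ro
f=lambda o,c:[o[0]+(c[0]+.5)/5.5-.5,o[1]+(c[1]+.5)/5.5-.5]
for nm,a,b in(("LB",f((140,118),(129,127)),f((92,230),(109,116))),("SB",f((294,122),(134,130)),f((226,134),(124,116))),
 ("MC",f((374,186),(167,129)),f((324,100),(164,64))),("block top",(253.1,216.4),(264.8,226.2)),
 ("LT",(165.6,214.5),(181.7,328.6)),("ST",(249.8,149.3),(199.8,214.0)),("HT",(394.3,136.4),(288.6,130.5)),("jawA top",(331.6,214.4),(315,184.8))):
    x,e=tri(a,b);print(nm,np.round(x*1e3,1),np.round(e,1),"px",np.round(a,1),np.round(b,1))
o=get_obs();R=Ro.from_rotvec(o["orientation"]).as_matrix();print(R.round(4))
im=cv2.imread("pics/top0.png");g=im.max(2).astype(int);sat=g-im.min(2)
# jaws: bright in cell zone
for n,roi,z in(("top",(300,180,356,236),.032),("side",(280,165,332,210),.032)):
    im=cv2.imread(f"pics/{n}0.png");g=im.max(2).astype(int);sat=g-im.min(2);m=np.zeros(g.shape,bool);x0,y0,x1,y1=roi
    m[y0:y1,x0:x1]=((g>140)&(sat<30))[y0:y1,x0:x1]
    for c in blobs(m,25,400):
        M=cv2.moments(c);r=cv2.minAreaRect((plane(n,c[:,0],z)[:,:2]*1e3).astype(np.float32))
        print(n,round(M["m10"]/M["m00"],1),round(M["m01"]/M["m00"],1),np.round(r[0],1),np.round(r[1],1),round(r[2],1))
    # base outline corners
    md=np.zeros(g.shape,np.uint8);md[y0:y1,x0:x1]=(g<75)[y0:y1,x0:x1]
    c=max(blobs(md,100,3000),key=cv2.contourArea);hl=cv2.convexHull(c)
    r=cv2.minAreaRect((plane(n,hl[:,0],.006)[:,:2]*1e3).astype(np.float32));print(n,"base",r)
m=cv2.inRange(cv2.imread("pics/top0.png"),(175,175,175),(255,255,255))
s=cv2.imread("pics/top0.png")[184:232,230:278];t=cv2.imread("pics/top0.png")[181:235,300:354]
side=cv2.imread("pics/side0.png")[165:215,278:334]
k=lambda i:cv2.resize(i,(390,390),interpolation=cv2.INTER_CUBIC)
cv2.imwrite("pics/cell.png",np.hstack([k(s),k(t)]))
E
```

```text
LB [629.1 278.3  78.5] [0.7 0.7] px [163.  140.7] [111.4 250.7]
SB [617.4 -75.4  60.7] [1.1 1.1] px [318.  145.2] [248.1 154.7]
MC [ 461.7 -250.1  141.5] [1.5 1.5] px [404. 209.] [353.4 111.2]
block top [453.9  74.4  72.4] [1.2 1.2] px [253.1 216.4] [264.8 226.2]
LT [464.8 290.1   4.8] [1. 1.] px [165.6 214.5] [181.7 328.6]
ST [620.4  86.3   6.4] [1.3 1.3] px [249.8 149.3] [199.8 214. ]
HT [ 6.463e+02 -2.669e+02  5.000e-01] [4.4 4.4] px [394.3 136.4] [288.6 130.5]
jawA top [ 458.6 -106.3   34.7] [1.2 1.2] px [331.6 214.4] [315.  184.8]
[[-8.000e-04  9.199e-01  3.920e-01]
 [ 1.500e-03  3.920e-01 -9.199e-01]
 [-1.000e+00 -1.000e-04 -1.600e-03]]
top 342.4 228.5 [ 433.6 -119.3] [82.1 44.4] 89.4
top 331.5 214.5 [ 459.6 -106. ] [10.5 49.9] 16.1
top 351.3 210.2 [ 468.2 -153.1] [23.9 18.2] 12.9
top 326.1 197.3 [500.3 -94. ] [10.4 49.8] 16.1
top base ((479.3858947753906, -99.60135650634766), (88.55430603027344, 79.58686065673828), 16.583019256591797)
side 290.2 206.3 [458.1 -35.6] [65.4 22.6] 36.4
side base ((477.2341003417969, -100.7183837890625), (88.43250274658203, 84.00637817382812), 16.47534942626953)
```

View pics/cell.png

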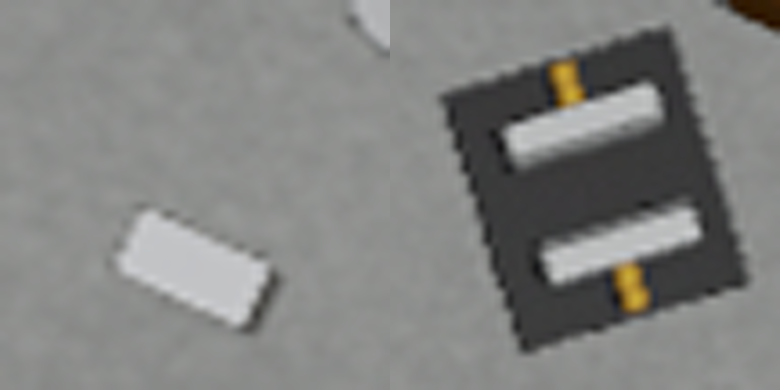

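All triangulated heights match the text (78.5, 60.7, 141.5 and 72.4 mm). The cell centre is at about (479.5, -100) with a yaw of 16.4°. The block's thin axis is at -25°.

```bash
cat > go.py <<'E'
import sys
from h import *
from scipy.spatial.transform import Rotation as Ro
o=get_obs();R=Ro.from_rotvec(o["orientation"]).as_matrix()
print("t %.1f"%o["clock"],"tcp",(o["tcp_pos"]*1e3).round(1),"jaw %.1f"%np.degrees(np.arctan2(R[1,2],R[0,2])),"j7 %.2f"%o["joints"][6],"F",o["contact_force"].round(1),"w %.1f"%(1e3*o["grip_width"]))
a=[float(v) for v in sys.argv[1:]]
for k in range(0,len(a),4):
    d=R.T@(np.array(a[k:k+3])/1e3-o["tcp_pos"]); t=np.degrees(np.arctan2(R[1,2],R[0,2]))-a[k+3]; t=(t+90)%180-90
    print(d.round(4),"turn %.1f"%t)
E
python3 go.py 461.7 -250.1 400 -66.9  461.7 -250.1 255 -66.9
```

```text
t 0.1 tcp [ 264.5 -620.7  403.8] jaw -66.9 j7 -0.08 F [ 0.  -0.4  0.8] w 85.3
[ 0.0042  0.3267 -0.2637] turn -0.0
[ 0.1492  0.3267 -0.2634] turn -0.0
```

servo_tool([
  [0.004,0.04,-0.032,0,-1],
  [0.004,0.08,-0.064,0,-1],
  [0.004,0.12,-0.096,0,-1],
  [0.004,0.158,-0.128,0,-1],
  [0.004,0.196,-0.16,0,-1],
  [0.004,0.234,-0.19,0,-1],
  [0.004,0.27,-0.22,0,-1],
  [0.004,0.3,-0.244,0,-1],
])

```text
clock: 0.9
tcp_pos: [0.4458, -0.2756, 0.4001]
orientation: [0.907, 1.376, -0.905]
contact_force: [0.2, -0.4, 0.0]
grip_width: 0.0856
```

```bash
python3 go.py 461.7 -250.1 400 -66.9  461.7 -250.1 255 -66.9
```

```text
t 0.9 tcp [ 445.8 -275.6  400.1] jaw -66.8 j7 -0.77 F [ 0.2 -0.4  0. ] w 85.6
[ 0.0001  0.0247 -0.0171] turn 0.1
[ 0.1451  0.0247 -0.0168] turn 0.1
```

servo_tool([
  [0.0,0.016,-0.011,0,-1],
  [0.01,0.0247,-0.017,0,-1],
  [0.045,0.0247,-0.017,0,-1],
  [0.085,0.0247,-0.017,0,-1],
  [0.12,0.0247,-0.017,0,-0.4],
  [0.14,0.0247,-0.017,0,-0.2],
  [0.145,0.0247,-0.017,0,0.1],
  [0.145,0.0247,-0.017,0,0.3],
], force=30)

```text
clock: 1.7
tcp_pos: [0.461, -0.2505, 0.2542]
orientation: [0.908, 1.378, -0.907]
contact_force: [0.2, -0.4, 1.0]
grip_width: 0.0299
```

servo_tool([
  [0,0,0,0,0.3],
  [0,0,0,0,0.4],
  [0,0,0,0,0.5],
  [0,0,0,0,0.6],
  [0,0,0,0,0.8],
  [0,0,0,0,1],
  [0,0,0,0,1],
  [0,0,0,0,1],
], force=30)

```text
clock: 2.5
tcp_pos: [0.4615, -0.2509, 0.2552]
orientation: [0.908, 1.375, -0.906]
contact_force: [-0.2, 0.3, 6.6]
grip_width: 0.025
```

```bash
python3 go.py 648 -264.5 400 -66.9 ; python3 -c "
from h import *
for n in P: cv2.imwrite(f'pics/{n}1.png',grab_frame(n)[:,:,::-1])
a=cv2.imread('pics/side1.png')[60:210,240:440];cv2.imwrite('pics/a1.png',cv2.resize(a,None,fx=3,fy=3))"
```

```text
t 2.5 tcp [ 461.5 -250.9  255.2] jaw -66.9 j7 -0.88 F [-0.2  0.3  6.6] w 25.0
[-0.145   0.1661  0.0856] turn 0.0
```

View pics/a1.png

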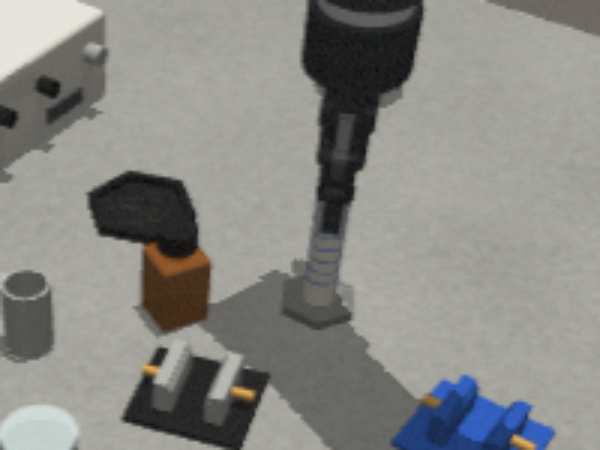

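The side crop shows the cylinder gripped upright. Lift it and move it over the six-sided tray.

servo_tool([
  [-0.02,0,0,0,1],
  [-0.05,0,0,0,1],
  [-0.085,0,0,0,1],
  [-0.1,0.025,0.012,0,1],
  [-0.1,0.06,0.03,0,1],
  [-0.1,0.1,0.05,0,1],
  [-0.1,0.135,0.07,0,1],
  [-0.1,0.16,0.082,0,1],
])

```text
clock: 3.4
tcp_pos: [0.643, -0.2632, 0.3546]
orientation: [0.907, 1.376, -0.905]
contact_force: [-0.4, -0.4, -1.4]
grip_width: 0.0249
```

```bash
python3 go.py 648 -264.5 265 -66.9  648 -264.5 258 -66.9
```

```text
t 3.4 tcp [ 643.  -263.2  354.6] jaw -66.8 j7 -0.94 F [-0.4 -0.4 -1.4] w 24.9
[0.0896 0.0041 0.0033] turn 0.1
[0.0966 0.0041 0.0033] turn 0.1
```

servo_tool([
  [0.01,0.0041,0.0033,0,1],
  [0.035,0.0041,0.0033,0,1],
  [0.06,0.0041,0.0033,0,1],
  [0.078,0.0041,0.0033,0,1],
  [0.086,0.0041,0.0033,0,1],
  [0.088,0.0041,0.0033,0,1],
  [0.088,0.0041,0.0033,0,1],
])

```text
clock: 4.1
tcp_pos: [0.6479, -0.2645, 0.2669]
orientation: [0.908, 1.375, -0.905]
contact_force: [0.5, 0.2, -0.9]
grip_width: 0.0247
```

```bash
python3 go.py 648 -264.5 258 -66.9; python3 -c "
from h import *
I={n:grab_frame(n)[:,:,::-1] for n in P}
k=lambda i:cv2.resize(i,(390,390),interpolation=cv2.INTER_CUBIC)
cv2.imwrite('pics/a2.png',np.hstack([k(I['top'][100:170,360:430]),k(I['side'][90:160,250:320])]))"
```

```text
t 4.1 tcp [ 647.9 -264.5  266.9] jaw -66.8 j7 -0.95 F [ 0.5  0.2 -0.9] w 24.7
[ 0.0089  0.0001 -0.    ] turn 0.1
```

View pics/a2.png

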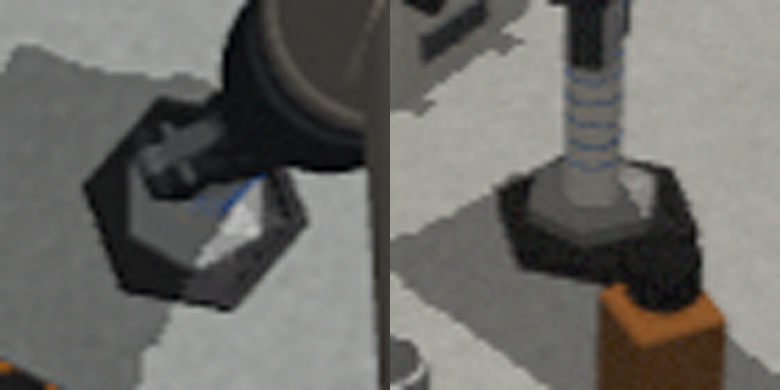

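Both views show the foot centred over the tray, so I'll lower it gently.

servo_tool([
  [0.002,0,0,0,1],
  [0.004,0,0,0,1],
  [0.006,0,0,0,1],
  [0.0075,0,0,0,1],
  [0.009,0,0,0,1],
  [0.009,0,0,0,1],
])

```text
clock: 4.8
tcp_pos: [0.6484, -0.2646, 0.2586]
orientation: [0.908, 1.374, -0.905]
contact_force: [-0.7, -0.0, -0.7]
grip_width: 0.0249
```

servo_tool([
  [0.001,0,0,0,1],
  [0.002,0,0,0,1],
  [0.003,0,0,0,1],
  [0.003,0,0,0,1],
])

```text
clock: 5.2
tcp_pos: [0.6488, -0.2645, 0.2583]
orientation: [0.908, 1.372, -0.904]
contact_force: [-5.8, 1.9, 13.6]
grip_width: 0.0248
```

It touched the floor at 13.6 N. Ease off, open the gripper partway and retreat straight up.

servo_tool([
  [-0.001,0,0,0,0.5],
  [-0.001,0,0,0,0.35],
  [-0.001,0,0,0,0.1],
  [-0.001,0,0,0,-0.1],
  [-0.001,0,0,0,-0.1],
  [-0.03,0,0,0,-0.1],
  [-0.08,0,0,0,-0.1],
  [-0.12,0,0,0,-0.1],
])

```text
clock: 6.0
tcp_pos: [0.6486, -0.2646, 0.3801]
orientation: [0.908, 1.372, -0.904]
contact_force: [0.7, -1.3, 0.0]
grip_width: 0.0468
```

```bash
python3 go.py 617.4 -75.4 370 -66.9 617.4 -75.4 197 -66.9;
```

```text
t 6.0 tcp [ 648.6 -264.6  380.1] jaw -66.8 j7 -0.93 F [ 0.7 -1.3  0. ] w 46.8
[ 0.0103  0.0457 -0.1862] turn 0.1
[ 0.1833  0.0453 -0.1862] turn 0.1
```

servo_tool([
  [0.0,0.012,-0.045,0,-0.5],
  [0.0,0.024,-0.09,0,-0.5],
  [0.0,0.036,-0.135,0,-0.5],
  [0.01,0.0455,-0.175,0,-0.5],
  [0.03,0.0455,-0.186,0,-0.5],
  [0.07,0.0455,-0.186,0,-0.5],
  [0.11,0.0455,-0.186,0,-0.5],
  [0.115,0.0455,-0.186,0,-0.5],
])

```text
clock: 6.8
tcp_pos: [0.6153, -0.0754, 0.2605]
orientation: [0.905, 1.38, -0.908]
contact_force: [-1.4, -0.0, -0.4]
grip_width: 0.0639
```

```bash
python3 go.py 617.4 -75.4 195 -66.9;python3 -c "
from h import *
I={n:grab_frame(n)[:,:,::-1] for n in P}
k=lambda i:cv2.resize(i,(390,390),interpolation=cv2.INTER_CUBIC)
cv2.imwrite('pics/a3.png',np.hstack([k(I['top'][110:180,290:360]),k(I['side'][110:200,210:300])]))"
```

```text
t 6.8 tcp [615.3 -75.4 260.5] jaw -66.8 j7 -1.26 F [-1.4 -0.  -0.4] w 63.9
[0.0655 0.0023 0.0011] turn 0.1
```

View pics/a3.png

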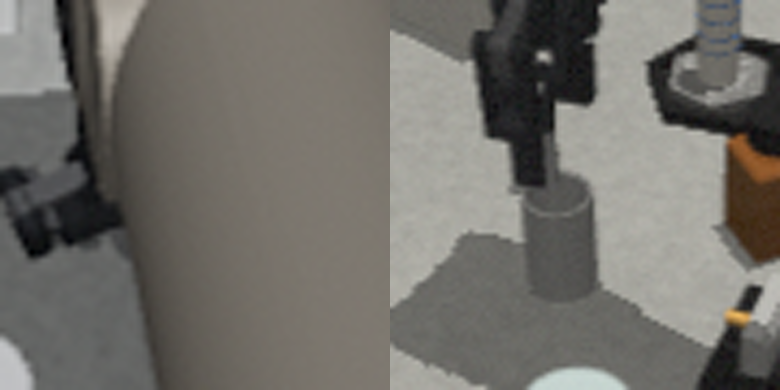

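The cylinder stands in its tray and the fingers straddle the small beaker. Descend and grip.

servo_tool([
  [0.01,0.0023,0.001,0,-0.5],
  [0.035,0.0023,0.001,0,-0.5],
  [0.055,0.0023,0.001,0,-0.4],
  [0.0655,0.0023,0.001,0,-0.2],
  [0.0655,0.0023,0.001,0,0],
  [0.0655,0.0023,0.001,0,0.1],
  [0.0655,0.0023,0.001,0,0.2],
  [0.0655,0.0023,0.001,0,0.5],
])

```text
clock: 7.7
tcp_pos: [0.6205, -0.0757, 0.2004]
orientation: [0.908, 1.372, -0.904]
contact_force: [0.5, -0.3, 3.9]
grip_width: 0.037
```

servo_tool([
  [0,0,0,0,1],
  [0,0,0,0,1],
  [0,0,0,0,1],
  [-0.015,0,0,0,1],
  [-0.035,0,0,0,1],
  [-0.07,0,0,0,1],
  [-0.1,0,0,0,1],
  [-0.1,0,0,0,1],
], force=35)

```text
clock: 8.5
tcp_pos: [0.622, -0.0758, 0.3062]
orientation: [0.911, 1.364, -0.9]
contact_force: [0.9, 0.2, -0.1]
grip_width: 0.0372
```

```bash
python3 go.py 621 86.8 295 -66.9  621 86.8 205 -66.9
```

```text
t 8.5 tcp [622.  -75.8 306.2] jaw -66.8 j7 -1.25 F [ 0.9  0.2 -0.1] w 37.2
[ 0.0113  0.0629 -0.1499] turn 0.1
[ 0.1013  0.0619 -0.1503] turn 0.1
```

```bash
python3 -c "
from go import *
print(R.round(4),o['joints'].round(3),o['qvel'].round(3),o['tau'].round(1))"
```

```text
t 8.5 tcp [622.  -75.8 306.2] jaw -66.8 j7 -1.25 F [ 0.9  0.2 -0.1] w 37.2
[[ 1.160e-02  9.194e-01  3.932e-01]
 [ 7.000e-04  3.932e-01 -9.194e-01]
 [-9.999e-01  1.090e-02  3.900e-03]] [ 0.168  0.507 -0.196  1.757  0.123  0.877 -1.248] [-0.004  0.05   0.006  0.052  0.01  -0.05  -0.009] [  0.2 -57.5  -1.5 -23.3  -0.1   0.6   0.1]
```

servo_tool([
  [0,0,0,0,1],
  [0,0,0,0,1],
])

```text
clock: 8.7
tcp_pos: [0.622, -0.0758, 0.3066]
orientation: [0.911, 1.364, -0.899]
contact_force: [0.4, 0.6, -0.6]
grip_width: 0.0367
```

```bash
python3 -c "
from go import *
print(R.round(4),o['joints'].round(3),o['qvel'].round(3),o['tau'].round(1))"
```

```text
t 8.7 tcp [622.  -75.8 306.6] jaw -66.8 j7 -1.25 F [ 0.4  0.6 -0.6] w 36.7
[[ 1.210e-02  9.194e-01  3.932e-01]
 [ 6.000e-04  3.932e-01 -9.195e-01]
 [-9.999e-01  1.140e-02  4.200e-03]] [ 0.168  0.507 -0.196  1.757  0.122  0.877 -1.248] [-0.002  0.019 -0.001  0.015  0.002 -0.003  0.   ] [  0.1 -58.5  -1.6 -24.5   0.    0.    0. ]
```

The tool has picked up a tilt of about 0.7°, because targets follow the measured pose. From here I'll end each call settled. Move over the small tray and look.

servo_tool([
  [0,0.015,-0.035,0,1],
  [0,0.03,-0.07,0,1],
  [0,0.045,-0.105,0,1],
  [0.0,0.058,-0.13,0,1],
  [0.03,0.065,-0.149,0,1],
  [0.06,0.065,-0.149,0,1],
  [0.075,0.065,-0.149,0,1],
  [0.075,0.065,-0.149,0,1],
])

```text
clock: 9.5
tcp_pos: [0.6227, 0.0859, 0.2285]
orientation: [0.908, 1.368, -0.904]
contact_force: [-0.1, 0.2, -0.3]
grip_width: 0.0367
```

servo_tool([
  [0,0,0,0,1],
  [0,0,0,0,1],
])

```text
clock: 9.7
tcp_pos: [0.6232, 0.0851, 0.2293]
orientation: [0.909, 1.367, -0.905]
contact_force: [-0.9, -0.3, -0.7]
grip_width: 0.0369
```

```bash
python3 go.py 624 87 210 -66.9; python3 -c "
from go import *
print(R[:,0].round(4))
I={n:grab_frame(n)[:,:,::-1] for n in P}
k=lambda i:cv2.resize(i,(390,390),interpolation=cv2.INTER_CUBIC)
cv2.imwrite('pics/a4.png',np.hstack([k(I['top'][115:180,220:285]),k(I['side'][150:240,155:245])]))"
```

```text
t 9.7 tcp [623.2  85.1 229.3] jaw -66.9 j7 -1.55 F [-0.9 -0.3 -0.7] w 36.9
[ 0.0193  0.0014 -0.0015] turn -0.0
t 9.7 tcp [623.2  85.1 229.3] jaw -66.9 j7 -1.55 F [-0.9 -0.3 -0.7] w 36.9
[ 0.0068 -0.0014 -1.    ]
```

View pics/a4.png

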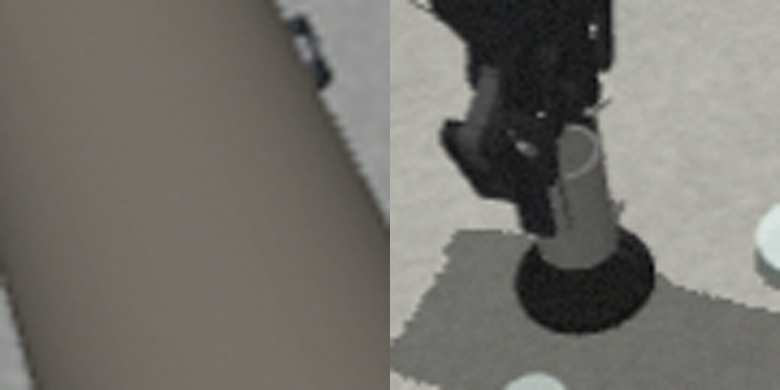

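```bash
python3 -c "
from h import *
p=P['side'];M=p['mtx']@p['world_to_cam'][:3]
a=np.linspace(0,2*np.pi,60)
for z in(.029,.089):
    X=np.c_[.62+.019*np.cos(a),.086+.019*np.sin(a),0*a+z,0*a+1]@M.T;u=X[:,:2]/X[:,2:]
    u=(u-[155,150]+.5)*390/90-.5+[390,0]
    print(z,'L',u[:,0].min().round(),'R',u[:,0].max().round(),'T',u[:,1].min().round(),'B',u[:,1].max().round())"
```

```text
0.029 L 537.0 R 617.0 T 218.0 B 277.0
0.089 L 515.0 R 600.0 T 128.0 B 187.0
```

The prediction for an upright beaker centred at (620,86) matches the picture to within a few tile pixels (base right edge 617, rim right edge 600). Lower it.

servo_tool([
  [0.008,0.0,0,0,1],
  [0.016,0.0,0,0,1],
  [0.021,0,0,0,1],
  [0.0225,0,0,0,1],
  [0.024,0,0,0,1],
  [0.0255,0,0,0,1],
  [0.0255,0,0,0,1],
])

```text
clock: 10.5
tcp_pos: [0.6235, 0.0855, 0.2041]
orientation: [0.91, 1.366, -0.904]
contact_force: [0.5, -0.3, 0.2]
grip_width: 0.0365
```

servo_tool([
  [0.001,0,0,0,1],
  [0.002,0,0,0,1],
  [0.003,0,0,0,1],
  [0.004,0,0,0,1],
])

```text
clock: 10.9
tcp_pos: [0.6241, 0.0856, 0.2032]
orientation: [0.91, 1.365, -0.903]
contact_force: [-9.3, -1.7, 30.4]
grip_width: 0.0371
```

It made contact with the tray floor. Release and retreat.

servo_tool([
  [-0.001,0,0,0,0.2],
  [-0.001,0,0,0,0],
  [-0.001,0,0,0,-0.3],
  [-0.001,0,0,0,-0.5],
  [-0.001,0,0,0,-0.5],
  [-0.03,0,0,0,-0.5],
  [-0.08,0,0,0,-0.5],
  [-0.12,0,0,0,-0.6],
])

```text
clock: 11.7
tcp_pos: [0.623, 0.0858, 0.3248]
orientation: [0.91, 1.365, -0.903]
contact_force: [0.8, -0.0, 0.4]
grip_width: 0.0684
```

servo_tool([
  [-0.02,0,0,0,-1],
  [-0.02,0,0,0,-1],
  [-0.02,0,0,0,-1],
])

```text
clock: 12.0
tcp_pos: [0.6226, 0.0857, 0.3445]
orientation: [0.91, 1.365, -0.903]
contact_force: [-0.7, 0.0, -0.4]
grip_width: 0.0854
```

```bash
python3 -c "
from go import *
print(R[:,0].round(4))"; python3 go.py 629.1 278.3 345 -66.9 629.1 278.3 205 -66.9
```

```text
t 12.0 tcp [622.6  85.7 344.5] jaw -66.9 j7 -1.51 F [-0.7  0.  -0.4] w 85.4
[ 0.0092 -0.001  -1.    ]
t 12.0 tcp [622.6  85.7 344.5] jaw -66.9 j7 -1.51 F [-0.7  0.  -0.4] w 85.4
[-0.0006  0.0814 -0.1746] turn -0.0
[ 0.1394  0.0803 -0.1753] turn -0.0
```

servo_tool([
  [0,0.018,-0.04,0,-1],
  [0,0.036,-0.08,0,-1],
  [0,0.054,-0.12,0,-1],
  [0,0.07,-0.155,0,-1],
  [0,0.079,-0.176,0,-1],
  [0,0.079,-0.176,0,-1],
  [0,0.079,-0.176,0,-1],
])

```text
clock: 12.7
tcp_pos: [0.6259, 0.2786, 0.3421]
orientation: [0.907, 1.367, -0.905]
contact_force: [0.0, 0.3, -0.2]
grip_width: 0.0853
```

```bash
python3 go.py 627.7 278.5 207 -66.9; python3 -c "
from go import *
print(R[:,0].round(4))
cv2.imwrite('pics/side5.png',cv2.resize(grab_frame('side')[170:350,40:240,::-1],None,fx=2.6,fy=2.6))"
```

```text
t 12.7 tcp [625.9 278.6 342.1] jaw -66.9 j7 -1.80 F [ 0.   0.3 -0.2] w 85.3
[1.351e-01 1.100e-03 1.000e-04] turn 0.0
t 12.7 tcp [625.9 278.6 342.1] jaw -66.9 j7 -1.80 F [ 0.   0.3 -0.2] w 85.3
[ 0.0061 -0.003  -1.    ]
```

View pics/side5.png

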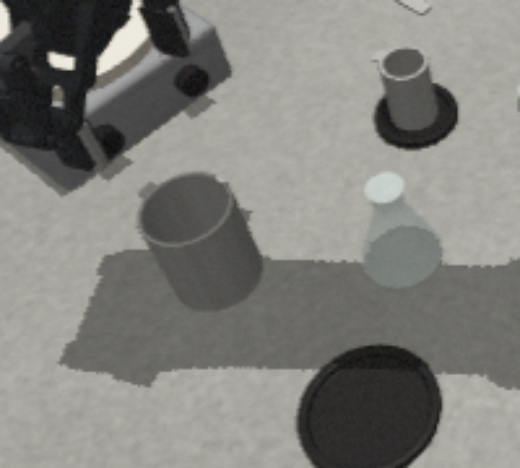

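The small beaker stands flat inside its tray. The fingers straddle the large beaker, so descend in two steps.

servo_tool([
  [0.015,0.001,0,0,-1],
  [0.045,0.001,0,0,-1],
  [0.075,0.001,0,0,-1],
  [0.105,0.001,0,0,-1],
  [0.125,0.001,0,0,-1],
  [0.135,0.001,0,0,-1],
  [0.135,0.001,0,0,-1],
])

```text
clock: 13.45
tcp_pos: [0.6278, 0.2756, 0.2052]
orientation: [0.907, 1.366, -0.911]
contact_force: [0.2, -0.4, -0.1]
grip_width: 0.0856
```

servo_tool([
  [0,0,0,0,-0.8],
  [0,0,0,0,-0.6],
  [0,0,0,0,-0.5],
  [0,0,0,0,-0.4],
  [0,0,0,0,0],
  [0,0,0,0,1],
  [0,0,0,0,1],
], force=40)

```text
clock: 14.15
tcp_pos: [0.6282, 0.2761, 0.2067]
orientation: [0.908, 1.365, -0.909]
contact_force: [-0.7, 0.1, 6.2]
grip_width: 0.0604
```

servo_tool([
  [-0.015,0,0,0,1],
  [-0.04,0,0,0,1],
  [-0.07,0,0,0,1],
  [-0.095,0,0,0,1],
  [-0.11,0,0,0,1],
  [-0.11,0,0,0,1],
  [-0.11,0,0,0,1],
])

```text
clock: 14.85
tcp_pos: [0.6272, 0.2763, 0.3161]
orientation: [0.907, 1.365, -0.91]
contact_force: [0.4, -0.6, -1.6]
grip_width: 0.0601
```

```bash
python3 -c "
from go import *
print(R[:,0].round(4))"; python3 go.py 464.5 290.8 315 -66.9
```

```text
t 14.8 tcp [627.2 276.3 316.1] jaw -67.1 j7 -1.81 F [ 0.4 -0.6 -1.6] w 60.1
[ 0.0049 -0.0051 -1.    ]
t 14.8 tcp [627.2 276.3 316.1] jaw -67.1 j7 -1.81 F [ 0.4 -0.6 -1.6] w 60.1
[ 0.0003 -0.1442 -0.0768] turn -0.2
```

servo_tool([
  [0,-0.03,-0.016,0,1],
  [0,-0.065,-0.035,0,1],
  [0,-0.1,-0.053,0,1],
  [0,-0.13,-0.069,0,1],
  [0.02,-0.144,-0.077,0,1],
  [0.06,-0.144,-0.077,0,1],
  [0.085,-0.144,-0.077,0,1],
  [0.085,-0.144,-0.077,0,1],
])

```text
clock: 15.65
tcp_pos: [0.4629, 0.2891, 0.2258]
orientation: [0.9, 1.369, -0.917]
contact_force: [-1.2, -0.9, -1.7]
grip_width: 0.0605
```

servo_tool([
  [0,0,0,0,1],
  [0,0,0,0,1],
])

```text
clock: 15.85
tcp_pos: [0.463, 0.2891, 0.226]
orientation: [0.9, 1.369, -0.918]
contact_force: [0.5, -0.2, -1.4]
grip_width: 0.0604
```

```bash
python3 go.py 464.5 290.8 210 -66.9; python3 -c "
from go import *
print(R[:,0].round(4))
p=P['side'];M=p['mtx']@p['world_to_cam'][:3]
a=np.linspace(0,2*np.pi,60);z0=o['tcp_pos'][2]-.2065
for z in(z0,z0+.08):
    X=np.c_[.4645+.031*np.cos(a),.2908+.031*np.sin(a),0*a+z,0*a+1]@M.T;u=X[:,:2]/X[:,2:]
    u=(u-[90,190]+.5)*2.8-.5
    print(z,'L',u[:,0].min().round(),'R',u[:,0].max().round(),'T',u[:,1].min().round(),'B',u[:,1].max().round())
cv2.imwrite('pics/side6.png',cv2.resize(grab_frame('side')[190:380,90:290,::-1],None,fx=2.8,fy=2.8))"
```

```text
t 15.8 tcp [463.  289.1 226. ] jaw -67.0 j7 -2.04 F [ 0.5 -0.2 -1.4] w 60.4
[ 0.016   0.0022 -0.0011] turn -0.1
t 15.8 tcp [463.  289.1 226. ] jaw -67.0 j7 -2.04 F [ 0.5 -0.2 -1.4] w 60.4
[-0.0034 -0.0109 -0.9999]
0.019511957342832814 L 197.0 R 304.0 T 331.0 B 429.0
0.09951195734283282 L 165.0 R 282.0 T 260.0 B 362.0
```

View pics/side6.png

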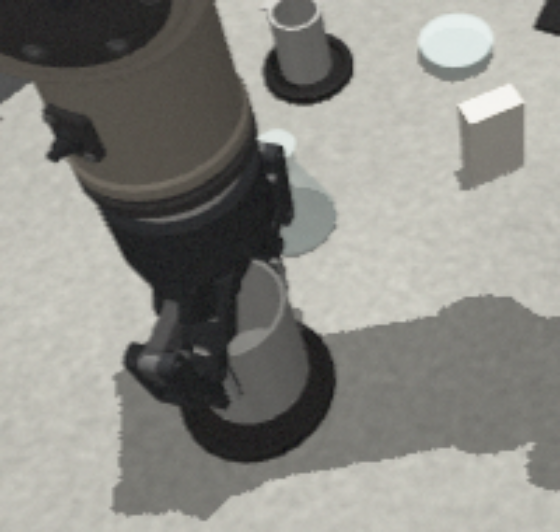

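The beaker's edges are within about 2 mm of the prediction for the tray centre. Correct by 2 mm and lower.

servo_tool([
  [0.004,0.002,-0.001,0,1],
  [0.009,0.002,-0.001,0,1],
  [0.012,0.002,-0.001,0,1],
  [0.0135,0.002,-0.001,0,1],
  [0.0145,0.002,-0.001,0,1],
  [0.0155,0.002,-0.001,0,1],
  [0.0155,0.002,-0.001,0,1],
])

```text
clock: 16.6
tcp_pos: [0.4646, 0.2908, 0.2109]
orientation: [0.901, 1.369, -0.917]
contact_force: [-0.3, 0.1, -1.7]
grip_width: 0.0604
```

servo_tool([
  [0.001,0,0,0,1],
  [0.002,0,0,0,1],
  [0.002,0,0,0,1],
])

```text
clock: 16.9
tcp_pos: [0.4647, 0.2909, 0.2098]
orientation: [0.901, 1.368, -0.917]
contact_force: [-3.0, -1.9, 7.7]
grip_width: 0.0604
```

Contact is at the expected height. Release.

servo_tool([
  [0.0,0,0,0,-0.5],
  [0.0,0,0,0,-0.6],
  [0.0,0,0,0,-0.8],
  [0.0,0,0,0,-1],
  [0.0,0,0,0,-1],
  [-0.03,0,0,0,-1],
  [-0.07,0,0,0,-1],
  [-0.11,0,0,0,-1],
])

```text
clock: 17.7
tcp_pos: [0.4646, 0.2918, 0.3206]
orientation: [0.9, 1.369, -0.918]
contact_force: [1.5, 0.9, -0.1]
grip_width: 0.085
```

servo_tool([
  [-0.03,0,0,0,-0.3],
  [-0.03,0,0,0,-0.2],
  [-0.03,0,0,0,-0.2],
])

```text
clock: 18.0
tcp_pos: [0.4647, 0.2921, 0.3511]
orientation: [0.901, 1.368, -0.917]
contact_force: [-0.3, 0.2, -0.6]
grip_width: 0.0514
```

```bash
python3 -c "
from go import *
print(R[:,0].round(4))"; python3 go.py 454.5 75 350 -25  454.5 75 207 -25
```

```text
t 18.0 tcp [464.7 292.1 351.1] jaw -67.0 j7 -1.97 F [-0.3  0.2 -0.6] w 51.4
[-0.002  -0.0103 -0.9999]
t 18.0 tcp [464.7 292.1 351.1] jaw -67.0 j7 -1.97 F [-0.3  0.2 -0.6] w 51.4
[ 0.0034 -0.0941  0.1959] turn -42.0
[ 0.1464 -0.0932  0.1947] turn -42.0
```

servo_tool([
  [0,-0.018,0.038,-8,-0.2],
  [0,-0.036,0.077,-16,-0.2],
  [0,-0.054,0.115,-24,-0.2],
  [0,-0.072,0.153,-32,-0.2],
  [0.002,-0.088,0.182,-39,-0.2],
  [0.003,-0.094,0.194,-42,-0.2],
  [0.003,-0.094,0.194,-42,-0.2],
  [0.003,-0.094,0.194,-42,-0.2],
])

```text
clock: 18.8
tcp_pos: [0.4536, 0.0772, 0.3496]
orientation: [0.336, 1.544, -0.353]
contact_force: [0.3, -0.4, -0.2]
grip_width: 0.0516
```

```bash
python3 -c "
from go import *
print(R[:,0].round(4))
I={n:grab_frame(n)[:,:,::-1] for n in P}
k=lambda i,s:cv2.resize(i,s,interpolation=cv2.INTER_CUBIC)
cv2.imwrite('pics/a7.png',np.hstack([k(I['top'][180:260,210:290],(390,390)),k(I['side'][160:260,210:310],(390,390))]))"; python3 go.py 454.6 76 207 -25
```

```text
t 18.8 tcp [453.6  77.2 349.6] jaw -25.1 j7 -0.85 F [ 0.3 -0.4 -0.2] w 51.6
[-0.0035 -0.0101 -0.9999]
t 18.9 tcp [453.8  78.2 350. ] jaw -25.0 j7 -0.85 F [0.8 0.1 0.2] w 51.4
[ 0.143  -0.0002  0.0014] turn 0.0
```

View pics/a7.png

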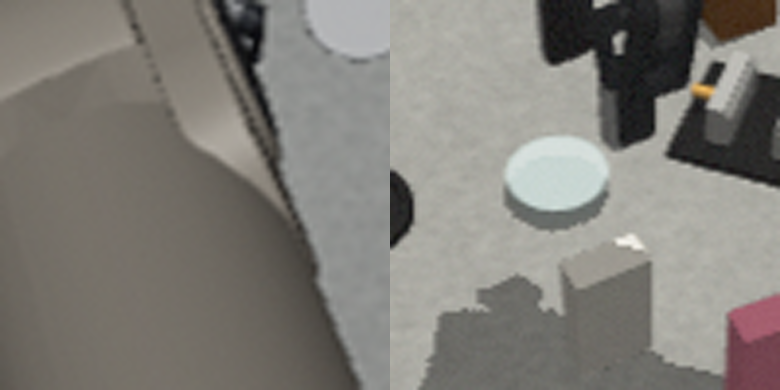

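The tool is above the block, aligned with its thin side. Descend and grip.

servo_tool([
  [0.015,0,0.001,0,-0.2],
  [0.045,0,0.001,0,-0.2],
  [0.08,0,0.001,0,-0.2],
  [0.11,0,0.001,0,-0.2],
  [0.13,0,0.001,0,-0.2],
  [0.143,0,0.001,0,-0.2],
  [0.143,0,0.001,0,-0.2],
  [0.143,0,0.001,0,-0.2],
])

```text
clock: 19.7
tcp_pos: [0.4546, 0.077, 0.2074]
orientation: [0.334, 1.544, -0.349]
contact_force: [-0.2, -0.4, 0.7]
grip_width: 0.051
```

servo_tool([
  [0,0,0,0,0.1],
  [0,0,0,0,0.2],
  [0,0,0,0,0.35],
  [0,0,0,0,0.45],
  [0,0,0,0,0.6],
  [0,0,0,0,1],
  [0,0,0,0,1],
  [0,0,0,0,1],
], force=50)

```text
clock: 20.5
tcp_pos: [0.4548, 0.077, 0.2078]
orientation: [0.334, 1.543, -0.349]
contact_force: [-1.6, -0.6, 7.3]
grip_width: 0.0195
```

```bash
python3 -c "
from go import *
print(R[:,0].round(4))"
```

```text
t 20.5 tcp [454.8  77.  207.8] jaw -25.0 j7 -0.99 F [-1.6 -0.6  7.3] w 19.5
[-0.0018 -0.0096 -1.    ]
```

servo_tool([
  [-0.015,0,0,0,1],
  [-0.04,0,0,0,1],
  [-0.065,0,0,0,1],
  [-0.08,0,0,0,1],
  [-0.08,0,0,0,1],
])

```text
clock: 21.0
tcp_pos: [0.4556, 0.0779, 0.2894]
orientation: [0.335, 1.54, -0.348]
contact_force: [0.1, -0.7, -1.4]
grip_width: 0.0197
```

```bash
python3 go.py 479.8 -98.5 270 16.4
```

```text
t 21.0 tcp [455.6  77.9 289.4] jaw -25.0 j7 -0.91 F [ 0.1 -0.7 -1.4] w 19.7
[ 0.021  -0.1495  0.0964] turn -41.4
```

servo_tool([
  [0,-0.03,0.019,-8,1],
  [0,-0.06,0.039,-16,1],
  [0,-0.09,0.058,-24,1],
  [0,-0.118,0.076,-32,1],
  [0.01,-0.14,0.09,-39,1],
  [0.02,-0.1495,0.0964,-41.4,1],
  [0.02,-0.1495,0.0964,-41.4,1],
  [0.02,-0.1495,0.0964,-41.4,1],
])

```text
clock: 21.8
tcp_pos: [0.4794, -0.098, 0.2701]
orientation: [-0.23, 1.56, 0.218]
contact_force: [-0.0, -0.0, -1.4]
grip_width: 0.0198
```

```bash
python3 go.py 479.8 -98.5 250 16.4
```

```text
t 21.8 tcp [479.4 -98.  270.1] jaw 16.3 j7 0.13 F [-0.  -0.  -1.4] w 19.8
[ 0.0201 -0.0005  0.0003] turn -0.1
```

Lower to just above the jaws (block bottom at about 40 mm), then look.

servo_tool([
  [0.008,-0.0005,0.0003,0,1],
  [0.016,-0.0005,0.0003,0,1],
  [0.022,-0.0005,0.0003,0,1],
  [0.022,-0.0005,0.0003,0,1],
  [0.022,-0.0005,0.0003,0,1],
])

```text
clock: 22.3
tcp_pos: [0.4798, -0.0982, 0.248]
orientation: [-0.23, 1.561, 0.218]
contact_force: [-0.8, -0.6, -0.9]
grip_width: 0.0197
```

```bash
python3 go.py 479.8 -98.5 250 16.4; python3 -c "
from go import *
print(R[:,0].round(4))
p=P['side'];M=p['mtx']@p['world_to_cam'][:3]
c,s=np.cos(np.radians(16.4)),np.sin(np.radians(16.4))
def pr(x,y,z):
    w=[.4795+c*x-s*y,-.1+s*x+c*y,z,1];u=M@w;u=u[:2]/u[2];return ((u-[265,140]+.5)*7.5-.5).round()
zb=o['tcp_pos'][2]-.2078
print('block bottom pred',[(X,Y,pr(X,Y,zb).tolist()) for X in(-.01,.01) for Y in(-.02,.02)])
print('jaw inner top edges',[(X,Y,pr(X,Y,.032).tolist()) for X in(-.0165,.0165) for Y in(-.025,.025)])
cv2.imwrite('pics/side8.png',cv2.resize(grab_frame('side')[140:220,265:345,::-1],(600,600),interpolation=cv2.INTER_CUBIC))"
```

```text
t 22.3 tcp [479.8 -98.2 248. ] jaw 16.4 j7 0.10 F [-0.8 -0.6 -0.9] w 19.7
[-0.002  -0.0002 -0.0001] turn -0.0
t 22.3 tcp [479.8 -98.2 248. ] jaw 16.4 j7 0.10 F [-0.8 -0.6 -0.9] w 19.7
[-4.0e-04 -7.8e-03 -1.0e+00]
block bottom pred [(-0.01, -0.02, [356.0, 271.0]), (-0.01, 0.02, [315.0, 362.0]), (0.01, -0.02, [290.0, 255.0]), (0.01, 0.02, [247.0, 345.0])]
jaw inner top edges [(-0.0165, -0.025, [380.0, 286.0]), (-0.0165, 0.025, [330.0, 399.0]), (0.0165, -0.025, [273.0, 260.0]), (0.0165, 0.025, [219.0, 371.0])]
```

View pics/side8.png

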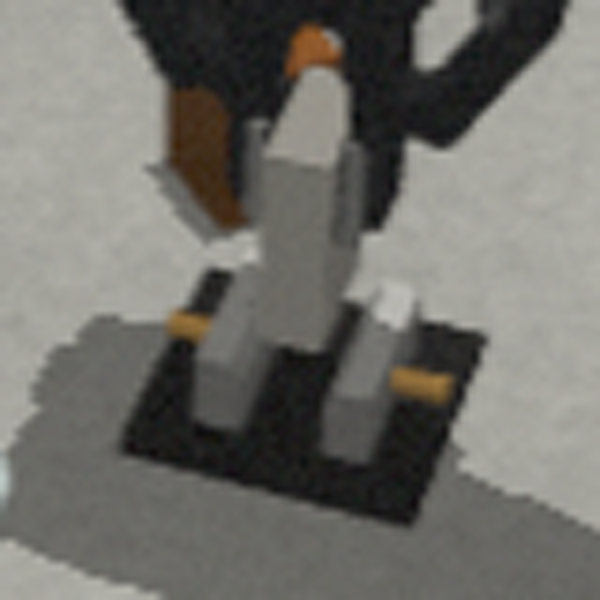

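The block hangs over the gap. I'll compare its residual with the jaws' own residual.

```bash
python3 -c "
from go import *
p=P['side'];M=p['mtx']@p['world_to_cam'][:3]
c,s=np.cos(np.radians(16.4)),np.sin(np.radians(16.4))
def pr(x,y,z):
    w=[.4795+c*x-s*y,-.1+s*x+c*y,z,1];u=M@w;u=u[:2]/u[2];return ((u-[265,140]+.5)*7.5-.5).round().tolist()
print('base corners',[pr(x,y,.006) for x,y in((.045,.04),(-.045,.04),(-.045,-.04))])
print('jaw bottoms near',[pr(x,.025,.006) for x in(.0265,.0125,-.0125,-.0265)])
print('jaw tops near',[pr(x,.025,.032) for x in(.0265,.0165,-.0165,-.0265)])
print('block top',[pr(x,y,.110) for x in(-.01,.01) for y in(-.02,.02)], 'z+1mm',pr(.01,.02,.111))
"
```

```text
t 22.4 tcp [480.  -98.3 248.2] jaw 16.4 j7 0.10 F [-0.1 -0.9 -1.6] w 19.7
base corners [[108.0, 446.0], [406.0, 523.0], [480.0, 339.0]]
jaw bottoms near [[185.0, 426.0], [230.0, 438.0], [312.0, 459.0], [358.0, 471.0]]
jaw tops near [[186.0, 363.0], [219.0, 371.0], [330.0, 399.0], [364.0, 408.0]]
block top [[371.0, 83.0], [327.0, 174.0], [301.0, 67.0], [256.0, 157.0]] z+1mm [256.0, 154.0]
```

Relative to the jaws, the block is within about 1 mm in x and about 1.5 mm towards -y. Shift +1 mm in y and lower it into the gap.

servo_tool([
  [0.0,0.001,0,0,1],
  [0.005,0.001,0,0,1],
  [0.01,0.001,0,0,1],
  [0.015,0.001,0,0,1],
  [0.018,0.001,0,0,1],
  [0.018,0.001,0,0,1],
])

```text
clock: 22.95
tcp_pos: [0.4794, -0.0975, 0.2296]
orientation: [-0.23, 1.561, 0.218]
contact_force: [-0.1, -0.6, -1.8]
grip_width: 0.0198
```

No contact with the bottom at about 22 mm, so it's in the gap. Continue.

servo_tool([
  [0.004,0,0,0,1],
  [0.008,0,0,0,1],
  [0.011,0,0,0,1],
  [0.0125,0,0,0,1],
  [0.0135,0,0,0,1],
  [0.0135,0,0,0,1],
])

```text
clock: 23.55
tcp_pos: [0.4794, -0.0976, 0.216]
orientation: [-0.23, 1.561, 0.218]
contact_force: [-0.4, -0.4, -0.3]
grip_width: 0.0195
```

servo_tool([
  [0.001,0,0,0,1],
  [0.002,0,0,0,1],
  [0.003,0,0,0,1],
  [0.004,0,0,0,1],
  [0.004,0,0,0,1],
])

```text
clock: 24.05
tcp_pos: [0.4796, -0.0974, 0.2137]
orientation: [-0.231, 1.561, 0.218]
contact_force: [-6.0, 1.6, 23.3]
grip_width: 0.0193
```

Contact is at tcp z = 213.7 mm, exactly the 6 mm base height. Release and retreat.

servo_tool([
  [-0.001,0,0,0,0.6],
  [-0.001,0,0,0,0.45],
  [-0.001,0,0,0,0.3],
  [-0.001,0,0,0,0],
  [-0.001,0,0,0,0],
  [-0.03,0,0,0,0],
  [-0.07,0,0,0,0],
  [-0.11,0,0,0,0],
])

```text
clock: 24.85
tcp_pos: [0.4794, -0.0963, 0.3244]
orientation: [-0.231, 1.563, 0.219]
contact_force: [0.6, 0.1, -0.5]
grip_width: 0.0427
```

servo_tool([
  [-0.04,0,0,0,0],
  [-0.06,-0.04,0,0,0],
  [-0.06,-0.085,0,0,0],
  [-0.06,-0.13,0,0,0],
  [-0.06,-0.175,0,0,0],
  [-0.06,-0.22,0,0,0],
  [-0.06,-0.265,0,0,0],
  [-0.06,-0.31,0,0,0],
])

```text
clock: 25.65
tcp_pos: [0.5671, -0.3951, 0.3862]
orientation: [-0.23, 1.564, 0.219]
contact_force: [2.3, 1.3, 0.8]
grip_width: 0.0425
```

servo_tool([
  [0,-0.045,0,0,0],
  [0,-0.09,0,0,0],
  [0,-0.13,0,0,0],
  [0,-0.15,0,0,0],
  [0,-0.15,0,0,0],
])

```text
clock: 26.15
tcp_pos: [0.6084, -0.5425, 0.3851]
orientation: [-0.227, 1.566, 0.215]
contact_force: [0.2, -0.0, -0.9]
grip_width: 0.0424
```

```bash
python3 -c "
from go import *
I={n:grab_frame(n)[:,:,::-1] for n in P}
for n in I: cv2.imwrite(f'pics/{n}9.png',I[n])
k=lambda i,s:cv2.resize(i,s,interpolation=cv2.INTER_CUBIC)
cv2.imwrite('pics/f.png',np.vstack([k(I['top'][120:240,140:420],(700,300)),np.hstack([k(I['side'][100:220,230:370],(350,300)),k(I['side'][190:370,110:320],(350,300))])]))"
```

```text
t 26.1 tcp [ 608.4 -542.5  385.1] jaw 16.1 j7 0.82 F [ 0.2 -0.  -0.9] w 42.4
```

View pics/f.png

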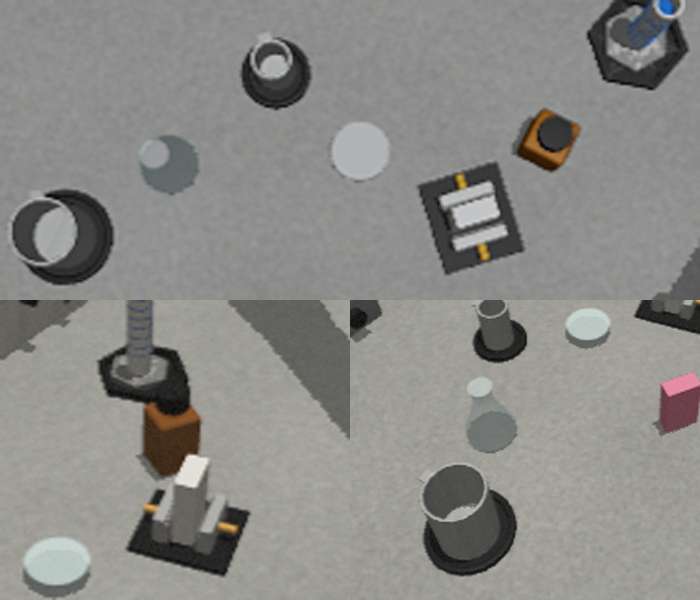

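All four are placed, and the flask and bottle haven't moved. A numeric check of the positions and heights follows.

```bash
python3 - <<'E'
from h import *
T=cv2.imread("pics/top9.png");S=cv2.imread("pics/side9.png")
def blob(im,roi,th):
    x0,y0,x1,y1=roi;m=np.zeros(im.shape[:2],np.uint8);m[y0:y1,x0:x1]=(im.min(2)>th)[y0:y1,x0:x1]
    c=max(blobs(m,10,900),key=cv2.contourArea);M=cv2.moments(c);return [M["m10"]/M["m00"],M["m01"]/M["m00"]],c
a,ca=blob(T,(312,192,345,222),195);b,cb=blob(S,(295,155,320,182),170)
r=cv2.minAreaRect((plane("top",ca[:,0],.076)[:,:2]*1e3).astype(np.float32))
print("block",a,b,tri(a,b)[0].round(4),r,"sidepl",plane("side",b,.076).round(4))
for nm,u,z in(("LB",(44,230),.083),("SB",(271,59),.063)):
    print(nm,plane("top",[140+(u[0]+.5)/2.5-.5,120+(u[1]+.5)/2.5-.5],z).round(4))
k=lambda i:cv2.resize(i,(390,390),interpolation=cv2.INTER_CUBIC)
cv2.imwrite("pics/f2.png",np.hstack([k(T[110:175,360:425]),k(T[182:234,302:354])]))
E
```

```text
block [329.88505747126436, 205.7471264367816] [306.1225225225225, 167.96396396396395] [ 0.4769 -0.0982  0.079 ] ((479.2937316894531, -98.61327362060547), (15.724959373474121, 35.719764709472656), 17.47545051574707) sidepl [[ 0.4789 -0.1009  0.076 ]]
LB [[0.4673 0.2893 0.083 ]]
SB [[0.6244 0.0863 0.063 ]]
```

View pics/f2.png

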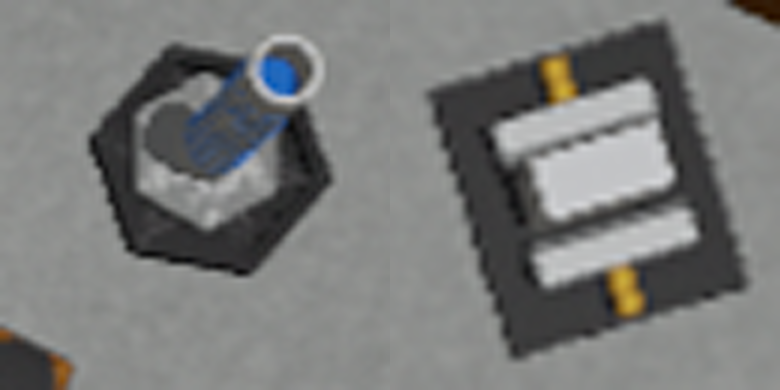

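```bash
python3 -c "
from bench import *
print(hand_in())"
```

```text
the job is handed in; nothing more can be done
None
```

I stood the measuring cylinder and both beakers in their trays and pushed the white block down between the cell's jaws. The job was handed in at about 26 s on the robot's clock. The flask, bottle and look-alikes were left alone.

Last checks:
- **Contact heights:** the cylinder and both beakers touched down at about 3 mm, the tray floor height. The block touched down at 6 mm, the base height. The highest force reading was about 30 N, at the wrist while setting down the small beaker.
- **Positions:** in the final images everything is upright and inside its rim. Both beakers are within about 4 mm of their tray centres, with 8 mm of play, and the cylinder's foot is about 3 mm off centre.
- **Block:** it is about 1.5 mm from the middle along the jaws, and its yaw is within about 1° of theirs.

Small disagreements:
- The two cameras differ by 1–3 mm on the block's final position and height; its top measured 79 mm where 76 mm was expected.
- The six-sided tray's side-view outline had merged with the bottle's cap, so I placed the cylinder using the top view.
- The tool picked up a tilt of about 0.6° on the way. It did not affect the placements.

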